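# Index the reagent turret to the red-capped bottle

## Robot

A 6-joint arm with a two-finger parallel gripper is mounted at the origin on a cart in front of the work surface, level with it; the furniture and walls round the work are solid. World frame = base frame: x ahead of the robot, y to its left, z up, the work surface at z = 0. Lengths are in m, angles in rad, forces in N, time in s.
With the tool pointing down it reaches from about 0.275 to 0.825 m from the base axis. Payload 4.9 kg.
Tool frame: the origin (TCP) lies at the centre of the arm's flange, where the gripper is bolted on; the fingertips stand 173 mm ahead of it and the grasp point (between the pads) lies 155 mm ahead of it (env.hold_point_z is the distance from the TCP to the grasp point, in m); z points along the fingers, y is the direction in which the jaws open and shut (so a half turn about z gives the same grasp; the last joint's range is limited). The gripper opens to 85 mm and grips with 20 to 120 N. Pads are 22 mm wide; open, the fingers measure 114 mm over their backs; the gripper's body (76 mm by 85 mm) begins 54 mm behind the grasp point. The pads swing forward as they close: fully open they stand 13 mm farther back than shut.
Start: joints at [-1.375, 0.326, -0.193, 1.052, 0, 1.437], TCP at [0.178, -0.52, 0.405] pointing down, gripper open.
Joint ranges: [-2.65, 2.65], [-0.97, 1.79], [-1.3, 1.35], [-1.93, 2.1], [-1.47, 1.37], [-3.14, 3.14]. Speed limits (rad/s): [2.57, 2.57, 3.14, 3.14, 3.14, 3.14].

## Interface

Orientations are given as [roll, pitch, yaw] about the fixed x, y, z axes, in that order (R = Rz(yaw) Ry(pitch) Rx(roll)).
In Python, from rig import env gives the robot as it stands.
- The arm moves only by the tool apply_moves, never from a script. Its argument "plan" is text: rows parted by semicolons, each of 6 numbers parted by spaces: the shift along the tool's x, y, z in units of 25 mm (1.0 is 25 mm), then the turn, a rotation vector about the tool's x, y, z in degrees. A call has 1 to 20 rows; each row is the pose to reach, as a shift and turn from the pose commanded when the call began, along the tool's axes at that moment; what a row does not reach only later rows make up. A row lasts 1/8 s, in which the tool goes at most 62.5 mm and 10.7 degrees, less where a joint would pass 70% of its speed; a pose out of reach is approached as far as the arm can. A call with a gripper value outside its range is refused whole. "jaw" is the opening in per cent of the stroke, from 0 (shut) to 100 (fully open), set as the call begins (left out, the last holds). The fingers move at their own pace and stop on an object; "grip_force" is the grip in N (left out, the last holds). Time passes only in rows, so rows that repeat a pose let the fingers close. It gives the time, the measured TCP pose, the force and the opening at its end, in the units of the state.
- env.get_state(): the state, without advancing time (a new reading comes with each control period).
- env.grab_frame(name): name is "scene" or "top"; returns the picture (384x512x3 uint8, red, green, blue); there is no depth.
- env.get_calibration(name): a dict with "fx", "fy", "cx", "cy" (pixels), "view" (4x4, takes a point from world to camera coordinates). Camera axes: x right, y up, looking along -z (the intrinsics and any distortion apply to the point x, -y, -z); pixel columns grow to the right and rows downward; lengths in m; the calibration is good to about 2 mm. A picture is of the moment at which its call begins. get_calibration takes no time and is no camera call.
- env.close_job(): hands the job in, once; it reports no verdict.
The state is a dict: "time": time; "q": joint angles; "dq": joint speeds; "joint_torque": joint torques, N m; "eef_pos": TCP position; "tcp_rot": TCP orientation; "force": force on the tool from outside, world axes, zero at the start; "ft_torque": the same for the moment, N m; "gripper_width": finger opening in m.
Only numpy, scipy, OpenCV 4.12 (cv2) and the standard library are available. Lean on these libraries where they do the work, as an engineer would, in place of code of your own. Each camera call takes 0.05 s, during which the arm holds its last target.

## Task

Turn the reagent turret one position by the black grip bar at its middle, whichever way brings the red-capped bottle to the yellow pointer, so that it clicks into its detent there. Leave the red and blue bottles standing upright in their wells, and let go.

Things in the scene. Friction and masses are not known exactly. Their poses are not given: they have to be found in the camera images.
- stand: fixed white round foot of the turret, 160 mm across; origin on the turning axis at worktop level, z up. A yellow pointer on its -x side (98 mm from the axis, 66 mm high) points inward at the station 62 mm from the axis. The grey table on it is 170 mm across, its top 50 mm up, with six wire wells 24 mm high, 60 degrees apart, 62 mm from the axis
- turntable (a joint): angle of the table on the stand, rad, positive anticlockwise from above, 0 at the start. Black grip bar on the axis, 125 to 163 mm above the worktop, 56 mm long, 13 thick, along the stand's x axis at 0; turns with the table. A detent draws the table to each multiple of 60 degrees; leaving one takes up to 0.15 N m, none halfway, from where it is drawn on to the next
- red_bottle: white dropper bottle with red cap, 27 mm across, 63 mm high (top 113 mm above the worktop), loose in a well next to the pointer's station, on either side of it; origin at the centre of its underside, z up. At the pointer at first is a white-capped bottle with a green band, opposite it an amber one, both clipped in
- blue_bottle: the same bottle with a blue cap, loose in the well on the other side of the pointer's station; origin at the centre of its underside, z up
Things that resemble listed ones, but are neither listed nor needed, are in the scene too. What is shaped like the blue_bottle but turquoise is not meant.

How it is judged:
On the way:
1. the table has been turned out of its detent, past halfway to a neighbouring one ((value of joint turntable above 0.6 rad or value of joint turntable below -0.6 rad)), for 0.1 s.
At the end, for the whole second after the job is handed in: The table rests in the detent one position (60 degrees, within about 7.5) from its start, the red-capped bottle stands at the pointer (within 15 mm in each direction of the station's centre), and the red and blue bottles stand upright (within 0.2 rad) on the table in their wells ((value of joint turntable between 0.91 and 1.18 rad or value of joint turntable between -1.18 and -0.91 rad) and velocity of joint turntable between -0.1 and 0.1 rad/s and x of red_bottle in the frame of stand between -0.077 and -0.047 m and y of red_bottle in the frame of stand between -0.015 and 0.015 m and height (world z) of red_bottle between 0.045 and 0.058 m and height (world z) of blue_bottle between 0.045 and 0.058 m and angle between each of red_bottle, blue_bottle's own z axis and vertical below 0.2 rad); the robot touches nothing.
It fails at once if the red or the blue bottle is lifted out of its well or tipped over (height (world z) of any of red_bottle, blue_bottle above 0.068 m or angle between any of red_bottle, blue_bottle's own z axis and vertical above 0.5 rad).
It also fails if it takes over 32 s, if anything falls off the work surface, if the arm or the gripper's body presses on something with over 40 N, if the wrist force passes 120 N, or if a joint passes its speed limit or range.

## Working session

There is one attempt and no reset: what is moved stays moved. The work goes in short steps, Python scripts to look and compute and a tool call to move; the robot and the scene stay as the last step left them, time stands still between calls to the robot, and variables do not carry over. Pictures are saved under pics/ and viewed, and the job is handed in when it is done.

Besides the shell and the picture viewer there is one more tool, called after "Emit:" in YAML: its name, and indented under it one key for each argument. apply_moves: Moves the arm, as the interface text tells. Its arguments: {"type":"object","properties":{"plan":{"type":"string"},"jaw":{"type":"number"},"grip_force":{"type":"number"}},"required":["plan"]}

```bash
mkdir -p pics; python3 - <<'E'
from rig import env
import cv2,numpy as np
for n in("scene","top"):
    cv2.imwrite(f"pics/{n}0.png",env.grab_frame(n)[:,:,::-1])
    c=env.get_calibration(n);print(n,c)
s=env.get_state();print(s)
E
```

```text
scene {'fx': 470.05684679106383, 'fy': 470.05684679106383, 'cx': 246.09052523745393, 'cy': 186.5166259047015, 'view': array([[-0.89613139, -0.44371595,  0.00804341,  0.55959711],
       [ 0.24740468, -0.48444917,  0.83910662, -0.04326136],
       [-0.36842836,  0.75393976,  0.54390751, -0.9434456 ],
       [ 0.        ,  0.        ,  0.        ,  1.        ]])}
top {'fx': 494.85798759239253, 'fy': 494.85798759239253, 'cx': 263.4539783188583, 'cy': 186.68834821515864, 'view': array([[ 0.01198809, -0.99988425, -0.00936843,  0.29146733],
       [ 0.99761261,  0.01132256,  0.06812395, -0.47234681],
       [-0.06800999, -0.01016273,  0.99763288, -0.97795315],
       [ 0.        ,  0.        ,  0.        ,  1.        ]])}
{'time': 0.1, 'q': array([-1.37521483e+00,  3.26903903e-01, -1.93470273e-01,  1.05199320e+00,
       -1.41891969e-05,  1.43659436e+00]), 'dq': array([-1.13688285e-03, -8.74675853e-04,  3.94587200e-03,  1.88814306e-03,
       -2.27275525e-03,  4.92795231e-05]), 'joint_torque': array([ 4.45117994e-04, -4.44239974e+01,  2.63037783e+01,  7.90392514e-03,
       -1.53904266e-04, -3.52788774e-06]), 'eef_pos': array([ 0.17807135, -0.5201184 ,  0.40396649]), 'tcp_rot': array([-3.14003384e+00, -1.96143207e-04,  3.29783318e-01]), 'force': array([ 0.22819155,  0.26554916, -0.07769901]), 'ft_torque': array([-0.04598469, -0.06250786,  0.00842806]), 'gripper_width': 0.08520189693925577}
```

View pics/scene0.png

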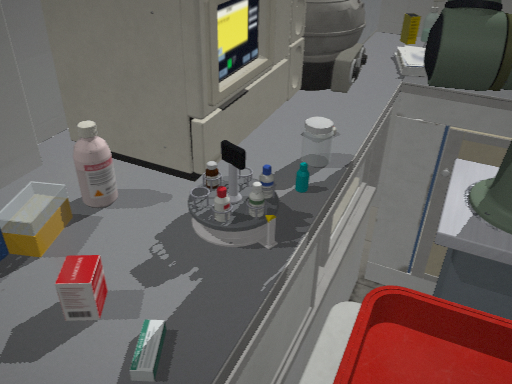

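View pics/top0.png

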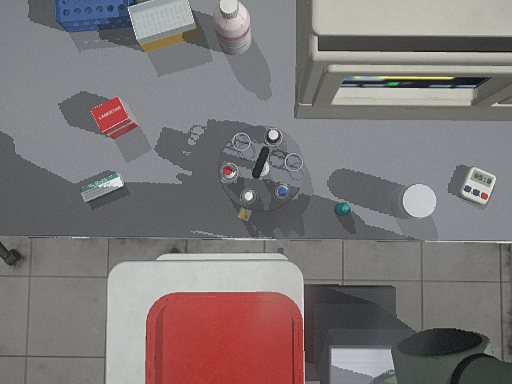

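```bash
python3 - <<'E'
import cv2
a=cv2.imread("pics/top0.png")[110:240,180:370]
cv2.imwrite("pics/c1.png",cv2.resize(a,None,fx=4,fy=4,interpolation=cv2.INTER_CUBIC))
a=cv2.imread("pics/scene0.png")[130:260,170:330]
cv2.imwrite("pics/c2.png",cv2.resize(a,None,fx=4,fy=4,interpolation=cv2.INTER_CUBIC))
E
```

```text
(no output)
```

View pics/c1.png

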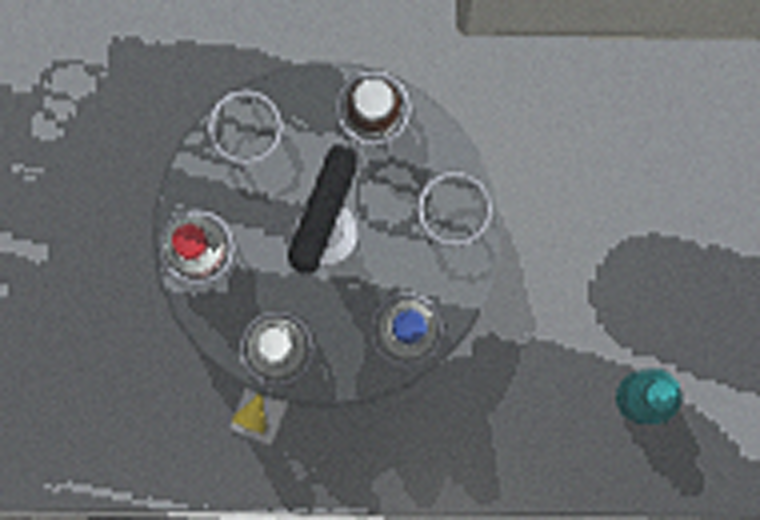

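View pics/c2.png

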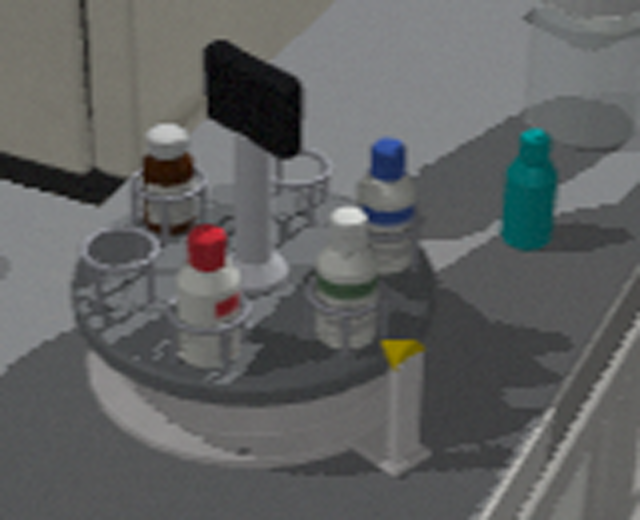

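```bash
cat >h.py <<'E'
from rig import env
import numpy as np
def ray(n,u,v,z):
    c=env.get_calibration(n);V=np.array(c["view"]);R=V[:3,:3];t=V[:3,3]
    d=R.T@np.array([(u-c["cx"])/c["fx"],-(v-c["cy"])/c["fy"],-1]);o=-R.T@t
    return o+d*(z-o[2])/d[2]
def proj(n,p):
    c=env.get_calibration(n);V=np.array(c["view"]);q=V[:3,:3]@np.array(p)+V[:3,3]
    return c["cx"]+c["fx"]*q[0]/-q[2], c["cy"]-c["fy"]*q[1]/-q[2]
E
python3 - <<'E'
from h import *
T=lambda x,y,z:ray("top",180+x/4-.5+.125,110+y/4-.5+.125,z).round(4)
S=lambda x,y,z:ray("scene",170+x/4-.4,130+y/4-.4,z).round(4)
a=T(345,149,.163);b=T(303,268,.163);print("bar ends",a,b,(a+b)/2,np.linalg.norm(a-b),np.degrees(np.arctan2(*(a-b)[1::-1])))
r,bl,gr,am=[T(*p,.113) for p in((188,242),(410,325),(274,342),(375,97))];print("red",r,"blue",bl,"gr",gr,"am",am,"mid",(gr+am)/2)
e=gr-am;print("angle from caps",np.degrees(np.arctan2(-e[1],-e[0])))
print("pointer",T(255,412,.066))
for n,z in(("wells L",.074),):
  w=[T(*p,z) for p in((246,127),(374,105),(456,208),(408,326),(275,347),(198,247))];print(w,np.mean(w,0))
print("scene bar top ctr",S(252,80,.163)," red cap",S(208,230,.113),"blue",S(388,144,.113))
for z in(.1,.3,.5):print("instr",z,ray("top",297,118,z),ray("top",310,65,z))
for z in (0,):print("instr base", ray("scene",195,172,0),ray("scene",42,125,0))
E
```

```text
bar ends [0.5279 0.2921 0.163 ] [0.4762 0.3096 0.163 ] [0.50205 0.30085 0.163  ] 0.05458149869690279 -18.700512527302138
red [0.4919 0.3635 0.113 ] blue [0.4552 0.262  0.113 ] gr [0.4467 0.3236 0.113 ] am [0.5595 0.279  0.113 ] mid [0.5031 0.3013 0.113 ]
angle from caps -21.57335033141394
pointer [0.4156 0.3342 0.066 ]
[array([0.5513, 0.3401, 0.074 ]), array([0.5625, 0.2791, 0.074 ]), array([0.5135, 0.2396, 0.074 ]), array([0.457 , 0.2618, 0.074 ]), array([0.4463, 0.3247, 0.074 ]), array([0.4935, 0.362 , 0.074 ])] [0.50401667 0.30121667 0.074     ]
scene bar top ctr [0.4949 0.3163 0.163 ]  red cap [0.4931 0.3603 0.113 ] blue [0.455  0.2604 0.113 ]
instr 0.1 [0.59210228 0.23523226 0.1       ] [0.6928605  0.21162458 0.1       ]
instr 0.3 [0.5501741  0.24656848 0.3       ] [0.62880096 0.22814619 0.3       ]
instr 0.5 [0.50824592 0.25790471 0.5       ] [0.56474142 0.2446678  0.5       ]
instr base [0.66185029 0.18174988 0.        ] [1.14827425 0.16069252 0.        ]
```

```bash
python3 - <<'E'
import cv2
a=cv2.imread("pics/top0.png")[0:130,280:512]
cv2.imwrite("pics/c3.png",cv2.resize(a,None,fx=3,fy=3,interpolation=cv2.INTER_CUBIC))
a=cv2.imread("pics/scene0.png")[0:200,30:310]
cv2.imwrite("pics/c4.png",cv2.resize(a,None,fx=2.8,fy=2.8,interpolation=cv2.INTER_CUBIC))
E
```

```text
(no output)
```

View pics/c3.png

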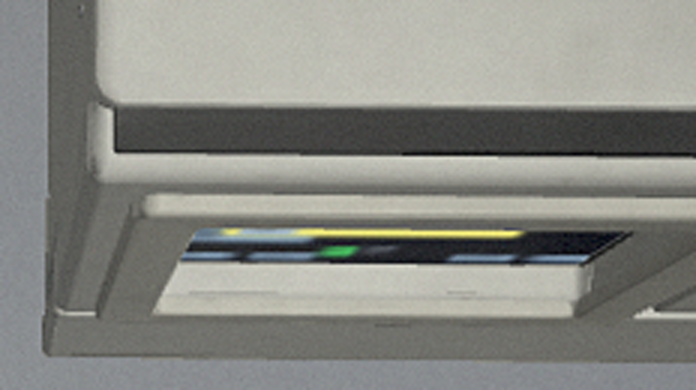

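View pics/c4.png

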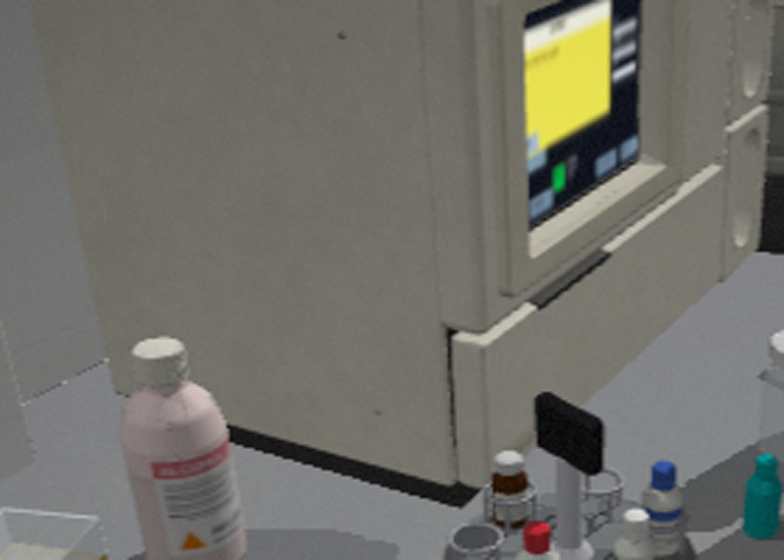

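```bash
cat >>h.py <<'E'
from scipy.spatial.transform import Rotation as Ro
def rel(p,yaw):
    s=env.get_state();R=Ro.from_euler("xyz",s["tcp_rot"])
    d=R.inv().apply(np.array(p)-s["eef_pos"])/.025
    r=(R.inv()*Ro.from_euler("xyz",[np.pi,0,yaw])).as_rotvec(degrees=True)
    return d.round(2),r.round(1)
E
python3 - <<'E'
from h import *
print(rel([.30,-.30,.404],1.0));print(rel([.36,-.05,.404],1.6))
E
```

```text
(array([ 7.47, -6.75,  0.01]), array([ -0.1,  -0. , -38.4]))
(array([ 12.97, -15.43,   0.03]), array([ -0.1,  -0.1, -72.8]))
```

Emit:
apply_moves:
  plan: "0.9 -0.8 0 0 0 -4; 1.9 -1.7 0 0 0 -9; 2.8 -2.5 0 0 0 -14; 3.7 -3.4 0 0 0 -19; 4.7 -4.2 0 0 0 -24; 5.6 -5.1 0 0 0 -29; 6.5 -5.9 0 0 0 -34; 7.5 -6.8 0 0 0 -38; 8.2 -8.0 0 0 0 -43; 9.0 -9.3 0 0 0 -48; 9.8 -10.5 0 0 0 -53; 10.6 -11.7 0 0 0 -58; 11.4 -13 0 0 0 -63; 12.2 -14.2 0 0 0 -68; 13 -15.4 0 0 0 -73; 13 -15.4 0 0 0 -73"
  jaw: 100

```text
time: 2.1
eef_pos: [0.3609, -0.0492, 0.4045]
tcp_rot: [-3.141, -0.0, 1.608]
force: [0.1, -0.3, 0.7]
gripper_width: 0.0851
```

```bash
python3 - <<'E'
from h import *
s=env.get_state();print(s["q"].round(2),s["eef_pos"],s["tcp_rot"])
print(rel([.43,.2,.40],2.4));print(rel([.503,.301,.40],2.784))
E
```

```text
[-0.34 -0.02 -0.62  0.98  0.    1.19] [ 0.36087116 -0.04920037  0.40446355] [-3.14102256e+00 -4.77921967e-04  1.60819275e+00]
(array([9.86, 3.14, 0.18]), array([ -0. ,  -0. , -45.4]))
(array([13.79,  6.21,  0.18]), array([ -0. ,  -0. , -67.4]))
```

Emit:
apply_moves:
  plan: "1.2 0.4 0 0 0 -6; 2.5 0.8 0 0 0 -12; 3.7 1.2 0.1 0 0 -17; 4.9 1.6 0.1 0 0 -23; 6.2 2 0.1 0 0 -29; 7.4 2.4 0.1 0 0 -34; 8.6 2.8 0.2 0 0 -40; 9.9 3.1 0.2 0 0 -45; 10.8 3.9 0.2 0 0 -51; 11.8 4.7 0.2 0 0 -56; 12.8 5.4 0.2 0 0 -62; 13.8 6.2 0.2 0 0 -67.4; 13.8 6.2 0.2 0 0 -67.4; 13.8 6.2 0.2 0 0 -67.4"

```text
time: 3.85
eef_pos: [0.5044, 0.2981, 0.3991]
tcp_rot: [-3.14, -0.001, 2.778]
force: [-0.7, 0.8, 0.4]
gripper_width: 0.0853
```

```bash
python3 - <<'E'
from h import *
import cv2
s=env.get_state();print(s["q"].round(2),s["eef_pos"],s["tcp_rot"])
print(rel([.503,.301,.302],2.784))
for n in("scene","top"): cv2.imwrite(f"pics/{n}1.png",cv2.resize(env.grab_frame(n)[:,:,::-1],None,fx=1.5,fy=1.5))
E
```

```text
[ 0.41  0.4  -0.1   1.07 -0.    0.77] [0.50441148 0.29808437 0.39907224] [-3.14009088e+00 -9.28985888e-04  2.77839541e+00]
(array([0.09, 0.09, 3.88]), array([-0.1, -0.1, -0.3]))
```

View pics/scene1.png

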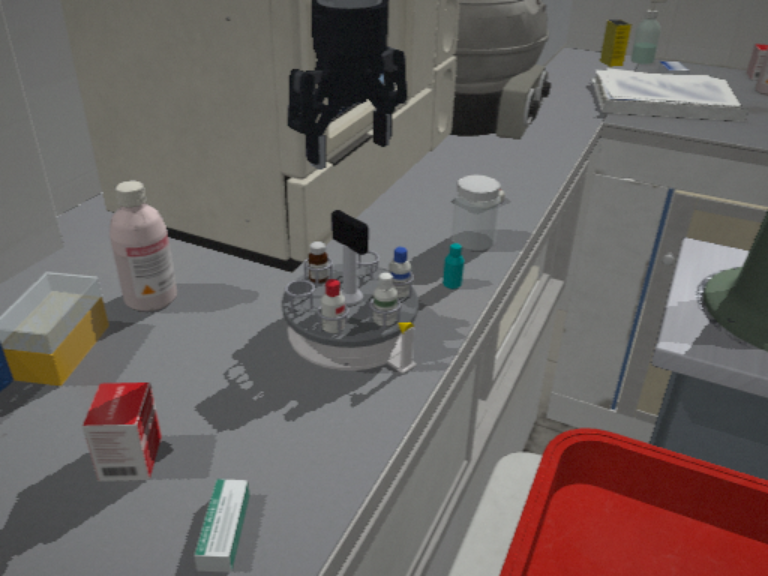

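View pics/top1.png

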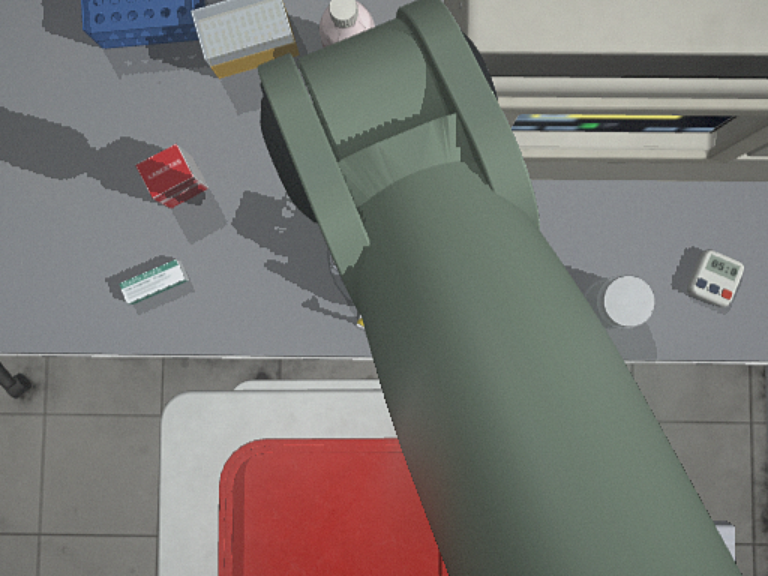

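```bash
python3 - <<'E'
from h import *
for z in(.226,.24,.28,.36,.4):print(z,np.array(proj("scene",[.5044,.298,z]))*1.5)
s=env.get_state();print(s["q"],s["eef_pos"],s["tcp_rot"]);print(rel([.503,.301,.302],2.784))
E
```

```text
0.226 [348.55095855 165.39865049]
0.24 [348.4510329 153.5729274]
0.28 [348.15438477 118.46604001]
0.36 [347.50645563  41.78672454]
0.4 [ 3.47151715e+02 -1.95186148e-01]
[ 4.07944521e-01  3.96012844e-01 -1.03024474e-01  1.07268697e+00
 -2.44448908e-04  7.70924641e-01] [0.50416828 0.29804131 0.39954867] [-3.14077072e+00 -4.95264176e-04  2.77861244e+00]
(array([0.08, 0.1 , 3.9 ]), array([-0. , -0. , -0.3]))
```

Emit:
apply_moves:
  plan: "0.1 0.1 0.4 0 0 0; 0.1 0.1 0.8 0 0 0; 0.1 0.1 1.2 0 0 0; 0.1 0.1 1.6 0 0 0; 0.1 0.1 1.6 0 0 0; 0.1 0.1 1.6 0 0 0"

```text
time: 4.7
eef_pos: [0.5031, 0.3023, 0.3598]
tcp_rot: [3.141, 0.0, 2.78]
force: [-0.9, 0.2, 0.5]
gripper_width: 0.0856
```

```bash
python3 - <<'E'
from h import *
import cv2
s=env.get_state();print(s["q"].round(2),s["eef_pos"],s["tcp_rot"],s["force"])
print(rel([.503,.301,.302],2.784))
for n in("scene",): cv2.imwrite(f"pics/{n}2.png",cv2.resize(env.grab_frame(n)[0:260,130:390,::-1],None,fx=2.3,fy=2.3,interpolation=2))
E
```

```text
[ 0.42  0.43 -0.16  0.98  0.    0.78] [0.50310428 0.30234135 0.35978915] [3.14143763e+00 1.10116969e-04 2.78024735e+00] [-0.94392296  0.19176916  0.51890146]
(array([-0.01, -0.05,  2.31]), array([ 0. ,  0. , -0.2]))
```

View pics/scene2.png

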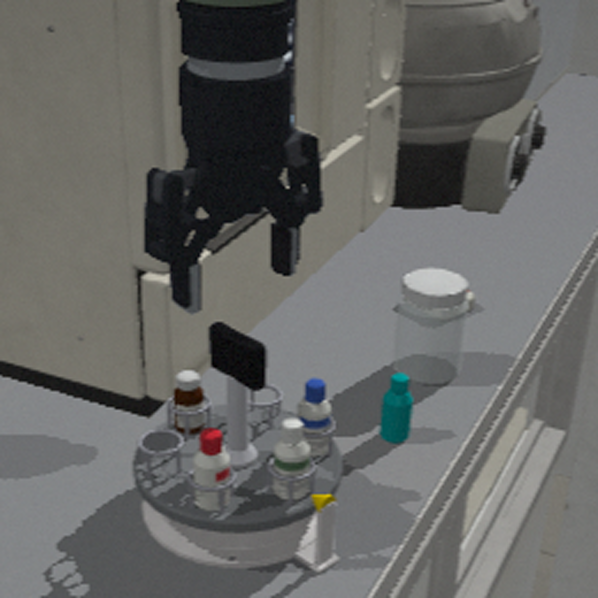

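Emit:
apply_moves:
  plan: "0 0 0.5 0 0 0; 0 0 1 0 0 0; 0 0 1.5 0 0 0; 0 0 1.9 0 0 0; 0 0 2.25 0 0 0; 0 0 2.25 0 0 0; 0 0 2.25 0 0 0"

```text
time: 5.62
eef_pos: [0.5032, 0.3024, 0.3037]
tcp_rot: [3.141, 0.0, 2.78]
force: [-0.6, -0.1, 0.3]
gripper_width: 0.0855
```

Emit:
apply_moves:
  plan: "0 0 0 0 0 0; 0 0 0 0 0 0; 0 0 0 0 0 0; 0 0 0 0 0 0; 0 0 0 0 0 0; 0 0 0 0 0 0; 0 0 0 0 0 0; 0 0 0 0 0 0"
  jaw: 0
  grip_force: 30

```text
time: 6.62
eef_pos: [0.5028, 0.3018, 0.3036]
tcp_rot: [-3.14, 0.0, 2.78]
force: [-2.2, -5.4, 4.9]
gripper_width: 0.0123
```

```bash
python3 - <<'E'
from h import *
import cv2
s=env.get_state();print(s)
for n in("scene",): cv2.imwrite(f"pics/{n}3.png",cv2.resize(env.grab_frame(n)[0:260,130:390,::-1],None,fx=2.3,fy=2.3,interpolation=2))
E
```

```text
{'time': 6.625, 'q': array([ 0.41505754,  0.47569651, -0.23810302,  0.85771083, -0.00107907,
        0.77673973]), 'dq': array([-1.00529863e-03, -2.10823605e-04,  8.35880974e-06,  9.06578128e-04,
        2.94652405e-04, -7.57648529e-04]), 'joint_torque': array([ 1.75077293e+00, -4.73755682e+01,  2.46340549e+01, -1.56848397e+00,
        9.15777795e-01, -1.28093781e-02]), 'eef_pos': array([0.50281347, 0.30184394, 0.30361186]), 'tcp_rot': array([-3.14032255e+00,  2.47132913e-04,  2.77991102e+00]), 'force': array([-2.2115174 , -5.40985452,  4.8923691 ]), 'ft_torque': array([-0.9109632 ,  0.40794847, -0.04729149]), 'gripper_width': 0.012316509609684959}
```

View pics/scene3.png

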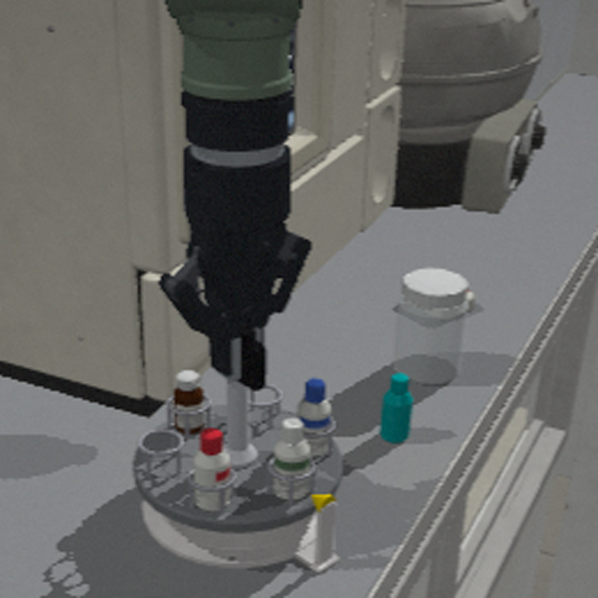

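Emit:
apply_moves:
  plan: "0 0 0 0 0 -2; 0 0 0 0 0 -5; 0 0 0 0 0 -8; 0 0 0 0 0 -11; 0 0 0 0 0 -14; 0 0 0 0 0 -17; 0 0 0 0 0 -20; 0 0 0 0 0 -23; 0 0 0 0 0 -26; 0 0 0 0 0 -30"
  grip_force: 45

```text
time: 7.92
eef_pos: [0.5027, 0.3012, 0.3036]
tcp_rot: [-3.139, -0.001, -2.978]
force: [-2.2, -9.2, 6.3]
gripper_width: 0.0129
```

Emit:
apply_moves:
  plan: "0 0 0 0 0 -3; 0 0 0 0 0 -6; 0 0 0 0 0 -9; 0 0 0 0 0 -12; 0 0 0 0 0 -15; 0 0 0 0 0 -18; 0 0 0 0 0 -21; 0 0 0 0 0 -24; 0 0 0 0 0 -26; 0 0 0 0 0 -28; 0 0 0 0 0 -29; 0 0 0 0 0 -30; 0 0 0 0 0 -30; 0 0 0 0 0 -30; 0 0 0 0 0 -30"

```text
time: 9.8
eef_pos: [0.503, 0.3006, 0.3036]
tcp_rot: [-3.138, -0.003, -2.457]
force: [-2.1, -11.0, 6.5]
gripper_width: 0.0126
```

```bash
python3 - <<'E'
from h import *
import cv2
s=env.get_state();print(s["q"].round(2),s["eef_pos"],s["tcp_rot"],s["force"],s["ft_torque"])
for n in("scene",): cv2.imwrite(f"pics/{n}4.png",cv2.resize(env.grab_frame(n)[0:260,130:390,::-1],None,fx=2.3,fy=2.3,interpolation=2))
E
```

```text
[ 0.41  0.48 -0.24  0.86 -0.   -0.27] [0.50302652 0.30061696 0.30364729] [-3.13767700e+00 -2.85515223e-03 -2.45741060e+00] [ -2.14948538 -11.03772427   6.50864371] [-1.69231666  0.27495832 -0.00796418]
```

View pics/scene4.png

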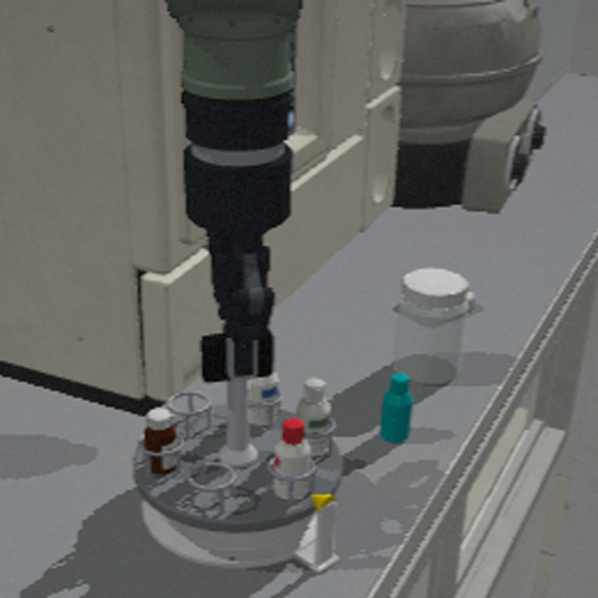

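Emit:
apply_moves:
  plan: "0 0 0 0 0 0; 0 0 0 0 0 0; 0 0 0 0 0 0; 0 0 0 0 0 0; 0 0 0 0 0 0; 0 0 0 0 0 0"
  jaw: 80

```text
time: 10.6
eef_pos: [0.503, 0.3023, 0.3034]
tcp_rot: [3.142, 0.0, -2.456]
force: [0.2, -0.5, -0.2]
gripper_width: 0.0683
```

Emit:
apply_moves:
  plan: "0 0 -0.5 0 0 0; 0 0 -1 0 0 0; 0 0 -1.5 0 0 0; 0 0 -2 0 0 0; 0 0 -2.5 0 0 0; 0 0 -3.2 0 0 0; 0 0 -4 0 0 0; 0 0 -4 0 0 0; 0 0 -4 0 0 0; 0 0 -4 0 0 0"

```text
time: 11.85
eef_pos: [0.5027, 0.3022, 0.4024]
tcp_rot: [3.141, -0.002, -2.456]
force: [-0.3, 0.5, 0.9]
gripper_width: 0.0681
```

```bash
python3 - <<'E'
from h import *
import cv2
s=env.get_state();print(s["q"].round(2),s["eef_pos"],s["gripper_width"],s["force"])
f=env.grab_frame("scene")[:,:,::-1]
cv2.imwrite("pics/scene5.png",cv2.resize(f[130:260,170:330],None,fx=4,fy=4,interpolation=2))
ax=np.array([.503,.301]);th=np.radians(-20.5)
for nm,a in(("station",180),("other side: blue expect",300)):
  p=ax+.062*np.array([np.cos(th+np.radians(a)),np.sin(th+np.radians(a))])
  u,v=proj("scene",[*p,.113]);print(nm,p,(u-170)*4,(v-130)*4)
E
```

```text
[ 0.42  0.4  -0.1   1.08  0.   -0.27] [0.50270588 0.30216514 0.402433  ] 0.06805720869534031 [-0.3083344   0.51735963  0.90672085]
station [0.44492632 0.32271286] 347.93739654071624 213.65842272736097
other side: blue expect [0.51323295 0.23985029] 292.0202825949135 94.40459158361568
```

View pics/scene5.png

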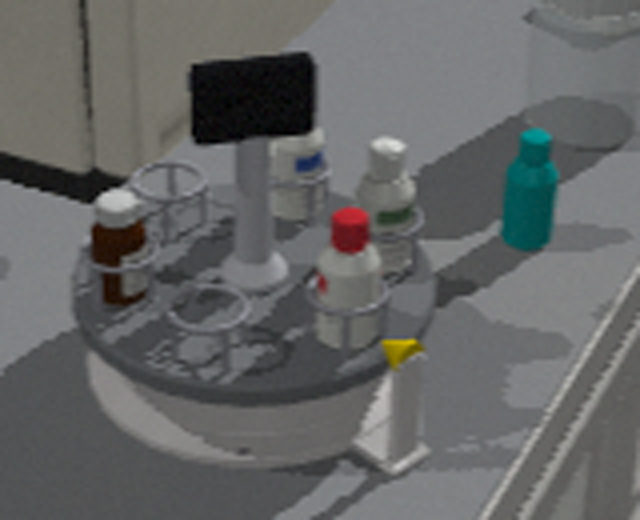

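```bash
python3 - <<'E'
from rig import env
env.close_job();print(env.get_state()["time"])
E
```

```text
the job is handed in; nothing more can be done
the job is handed in; nothing more can be done
```

I gripped the black bar, turned the turret 60° anticlockwise to bring the red-capped bottle to the yellow pointer, then let go and raised the gripper about 100 mm. I handed the job in shortly after 11.9 s.

- **Turret:** the tool turned exactly 60° with the bar. Just before release, the turning moment on the wrist was about 0 N m, which fits the table sitting in its detent. I did not measure the table angle separately.
- **Red bottle:** in the last scene picture its cap is at crop pixel (350, 230), and the middle of the cap top is close to the position predicted for the pointer's station (348, 214). It stands upright in its well.
- **Blue bottle:** it stands upright in its well, but the grip bar hides its cap. I judged it from its body and blue band.
- **Contact:** the gripper is open and clear of everything, with under 1.5 N on the wrist.

No check failed.

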